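Tip the sweet-potato chunks into the baby-food steamer

TASK

Load the baby-food steamer: pick up the scoop tray by its handle and tip all six sweet-potato chunks off its open end into the steam bowl, without touching the food. Then set the empty tray back down flat on the bare counter and shut the steamer's lid completely, leaving everything else on the counter where it stands.

Things in the scene. Friction and masses are not known exactly. Their poses are not given: they have to be found in the camera images.
- bowl_mouth (a point): steam bowl of the baby-food steamer (heavy, does not move): a grey square tub, 152 mm outside, 140 mm inside, inner floor 69 mm below its rim. This point: centre of its open mouth, level with the rim, 125 mm above the counter. Axes are the steamer's: x away from its dial front, y towards its water-tank tower, z up. The steamer may stand left or right
- tower_top (a point): centre of the top of the steamer's water-tank tower: a white block 150 mm (x) by 75 mm (y), its top 150 mm above the counter, standing 137 mm from the bowl's centre towards +y of the steamer (tower from y = 100 to 175 mm). Below tower and bowl the steamer's base is 176 mm (x) by 276 mm (y) and 50 mm high, its centre 50 mm to +y of the bowl's. Axes as for bowl_mouth
- lid (a joint): flip lid of the steam bowl, hinged along the bowl's +y rim: 0 rad = shut flat on the rim, 1.57 = upright, at most 1.8 (leaning to the tower). Stiff hinge: stays at any angle it is left at, needs up to 3 N at the free edge to move, so push it all the way down
- lid_hinge (a point): point on the lid's hinge line at mid-length (the line runs along the lid's x), on the lid's underside, 76 mm from the mouth's centre towards the tower and 0.5 mm above the rim. Axes are the lid's own: -y runs from the hinge to the free edge, z out of the lid's outer face (up when shut; towards the tower when open)
- lid_edge (a point): middle of the lid's free edge: lid 152 mm wide, 150 mm from hinge to edge, 12 mm thick (point half-way through), a small lift tab 50 mm wide sticks 13 mm out beyond it. Axes as for lid_hinge
- tray_handle (a point): bamboo scoop tray, 180 to 290 g, seen here at the middle of its handle, half-way up: a straight square-edged bar 18 mm wide (y), 24 mm high (z 22 to 46 mm above the tray's underside; this point 34 mm above it), 86 mm long. Axes are the tray's own: x points from the handle to the pouring end, z up. The pan begins 48 mm ahead (+x) of this point and ends 188 mm ahead
- tray_lip (a point): middle of the tray's open pouring edge, on the upper face of its floor (floor 5 mm thick), 188 mm ahead (+x) of tray_handle and 29 mm lower. The pan is 140 mm long, 104 mm wide outside, 94 mm inside, with walls 30 mm high at both sides and 46 mm at the handle end, and no wall at the pouring edge. Axes as for tray_handle
- chunk0_center (a point): centre of a roughly cubic raw sweet-potato chunk, 25 x 24 x 23 mm, 18 g, lying loose on the tray's floor. It starts to slide on the bamboo at about 26 to 36 degrees of slope
- chunk1_center (a point): centre of a roughly cubic raw sweet-potato chunk, 26 x 23 x 25 mm, 18 g, lying loose on the tray's floor. It starts to slide on the bamboo at about 26 to 36 degrees of slope
- chunk2_center (a point): centre of a roughly cubic raw sweet-potato chunk, 24 x 26 x 22 mm, 18 g, lying loose on the tray's floor. It starts to slide on the bamboo at about 26 to 36 degrees of slope
- chunk3_center (a point): centre of a roughly cubic raw sweet-potato chunk, 27 x 23 x 23 mm, 18 g, lying loose on the tray's floor. It starts to slide on the bamboo at about 26 to 36 degrees of slope
- chunk4_center (a point): centre of a roughly cubic raw sweet-potato chunk, 24 x 24 x 26 mm, 18 g, lying loose on the tray's floor. It starts to slide on the bamboo at about 26 to 36 degrees of slope
- chunk5_center (a point): centre of a roughly cubic raw sweet-potato chunk, 26 x 25 x 24 mm, 18 g, lying loose on the tray's floor. It starts to slide on the bamboo at about 26 to 36 degrees of slope
- tumbler: steel tumbler of baby spoons, bystander: 72 mm across, 110 mm tall, spoons to 176 mm; origin at the middle of its underside
- bottle: glass feeding bottle with screw ring and teat, bystander: 62 mm across, 175 mm tall; origin at the middle of its underside
- jar: storage jar with steel cap, bystander: 72 mm across, 115 mm tall; origin at the middle of its underside
- pot: small lidded weaning pot, bystander: 74 mm across, 60 mm tall; origin at the middle of its underside
- bib_lower: lower of two stiff silicone bibs lying flat, stacked crosswise, bystander: 240 by 165 mm panel, neck band to 180 mm from the origin along its x, crumb pocket 22 mm high; origin at the middle of its underside
- bib_upper: upper bib, same shape, lying crosswise on the lower one, bystander; origin at the middle of its underside
- peeler: vegetable peeler lying flat, bystander: 130 mm long, 50 mm wide, 14 mm high; origin at mid-length on the counter
Mind the look-alikes: they are no part of the job. Of the things shaped like the part that bears tray_handle, the wooden one is meant.

How it is judged (in metres and radians):
On the way, in this order (a step that is already met when the one before it is completed fails the run):
1. all six chunks are in the bowl, tipped in from the raised, tilted tray held with its pouring edge over the bowl (horizontal distance between each of chunk0_center, chunk1_center, chunk2_center, chunk3_center, chunk4_center, chunk5_center and bowl_mouth below 0.085 m and z of chunk0_center in the frame of bowl_mouth between -0.07 and -0.006 m and z of chunk1_center in the frame of bowl_mouth between -0.07 and -0.006 m and z of chunk2_center in the frame of bowl_mouth between -0.07 and -0.006 m and z of chunk3_center in the frame of bowl_mouth between -0.07 and -0.006 m and z of chunk4_center in the frame of bowl_mouth between -0.07 and -0.006 m and z of chunk5_center in the frame of bowl_mouth between -0.07 and -0.006 m and angle between tray_handle's own z axis and vertical above 0.3 rad and height (world z) of tray_handle above 0.15 m and horizontal distance between tray_lip and bowl_mouth below 0.13 m), for 0.1 s.
2. the empty tray lies flat on the counter again (angle between tray_handle's own z axis and vertical below 0.05 rad and height (world z) of tray_handle below 0.039 m and height (world z) of tray_lip below 0.01 m), for 0.2 s.
At the end, for the whole second after the job is handed in: All six chunks lie in the steam bowl (centres within 85 mm of its axis and below the rim), the lid is shut to within 0.06 rad, and the tray lies flat on the counter (within 3 degrees and 5 mm), released (all of step 2 and horizontal distance between each of chunk0_center, chunk1_center, chunk2_center, chunk3_center, chunk4_center, chunk5_center and bowl_mouth below 0.085 m and z of chunk0_center in the frame of bowl_mouth between -0.07 and -0.006 m and z of chunk1_center in the frame of bowl_mouth between -0.07 and -0.006 m and z of chunk2_center in the frame of bowl_mouth between -0.07 and -0.006 m and z of chunk3_center in the frame of bowl_mouth between -0.07 and -0.006 m and z of chunk4_center in the frame of bowl_mouth between -0.07 and -0.006 m and z of chunk5_center in the frame of bowl_mouth between -0.07 and -0.006 m and value of joint lid below 0.06 rad); the robot touches nothing.
It fails at once if the tumbler, bottle, jar or pot is pushed more than 30 mm or tipped over (distance of any of tumbler, bottle, jar, pot from where it was at the start of the episode above 0.03 m or angle between any of tumbler, bottle, jar, pot's own z axis and vertical above 0.35 rad).
It fails at once if a bib or the peeler is pushed more than 30 mm (distance of any of bib_lower, bib_upper, peeler from where it was at the start of the episode above 0.03 m).
It fails at once if the robot touches the food (contact force between any of the fingers, the arm and chunk0 above 0.3 N or contact force between any of the fingers, the arm and chunk1 above 0.3 N or contact force between any of the fingers, the arm and chunk2 above 0.3 N or contact force between any of the fingers, the arm and chunk3 above 0.3 N or contact force between any of the fingers, the arm and chunk4 above 0.3 N or contact force between any of the fingers, the arm and chunk5 above 0.3 N).
It also fails if it takes over 72 s, if anything falls off the work surface, if the arm or the gripper's body presses on something with over 40 N, if the wrist force passes 120 N, or if a joint passes its speed limit or range.

ROBOT

A 6-joint arm with a two-finger parallel gripper is mounted at the origin on the work surface. World frame = base frame: x ahead of the robot, y to its left, z up, the work surface at z = 0. Lengths are in m, angles in degrees, forces in N, time in s.
With the tool pointing down it reaches from about 0.4 to 0.825 m from the base axis. Payload 7 kg.
Tool frame: the origin (TCP) lies between the finger pads; the fingertips stand 19 mm ahead of it and the grasp point (between the pads) is the TCP (r.finger_overhang is the distance from the TCP to the fingertips, in m); z points along the fingers, y is the direction in which the jaws open and shut (so a half turn about z gives the same grasp; the last joint's range is limited). The gripper opens to 88 mm and grips with 3 to 60 N. Pads are 19 mm wide; open, the fingers measure 130 mm over their backs; the gripper's body (78 mm by 193 mm) begins 47 mm behind the grasp point.
Start: joints at [16.507, 20.546, 0.682, 0, -70.136, -16.507], TCP at [0.675, -0, 0.246] pointing down, gripper open.
Joint ranges: [-176.03, 176.03], [-82.01, 121.73], [-58.28, 71.71], [-173.87, 95.51], [-174.79, -0.11], [-173.66, 173.66]. Speed limits (degrees/s): [136.94, 136.94, 172.46, 180, 180, 180].

INTERFACE

Orientations are given as [roll, pitch, yaw] about the fixed x, y, z axes, in that order (R = Rz(yaw) Ry(pitch) Rx(roll)).
In Python, from plant import r, optics gives the robot as it stands. The module is installed in compiled form; this text tells all that it offers.
- The arm moves only by the tool step_arm, never from a script. Its argument "increments" is a list of rows, each an object of numbers: "tx", "ty", "tz": the shift along the world's x, y, z in mm; "ax", "ay", "az": the turn, a rotation vector about the world's x, y, z in degrees; "claw": the gripper command: -1 is shut, 1 is fully open, values between are in proportion. In form: [{"tx": .., "ty": .., "tz": .., "ax": .., "ay": .., "az": .., "claw": ..}, ...]. A call has 1 to 12 rows; each row shifts and turns the commanded pose from where the row before left it; what a row does not reach is not made up. A row lasts 1/10 s, in which the tool goes at most 50 mm and 8.59 degrees, less where a joint would pass 70% of its speed; a pose out of reach is approached as far as the arm can. A call with a gripper value outside its range is refused whole. The fingers move at their own pace and stop on an object; "newtons" is the grip in N (left out, the last holds). Time passes only in rows, so rows that do not move let the fingers close. It gives the time, the measured TCP pose, the force and the opening at its end, in the units of the state.
- r.get_state(): the state, without advancing time (a new reading comes with each control period).
- optics.capture(name): name is "scene" or "side" or "wrist"; returns a dict with "image" (480x640x3 uint8, blue, green, red), "depth" (480x640 float32, m along the optical axis (not along the pixel's ray), 0 where there is no reading), "fx", "fy", "cx", "cy" (pixels), "R" (3x3) and "t" (3): a world point X has camera coordinates R X + t. Camera axes: x right, y down, z forward; pixel columns grow to the right and rows downward; lengths in m; the calibration is good to about 2 mm. A picture is of the moment at which its call begins.
- r.close_job(): hands the job in, once; it reports no verdict.
The state is a dict: "time_s": time; "joints": joint angles; "qd": joint speeds; "joint_torque": joint torques, N m; "tcp_pos": TCP position; "eef_rot": TCP orientation; "contact_force": force on the tool from outside, world axes, zero at the start; "moment": the same for the moment, N m; "gripper_width": finger opening in m.
Only numpy, scipy, OpenCV 4.12 (cv2) and the standard library are available. Lean on these libraries where they do the work, as an engineer would, in place of code of your own. Each camera call takes 0.05 s, during which the arm holds its last target. There are 200 camera calls.

## Working session

There is one attempt and no reset: what is moved stays moved. The work goes in short steps, Python scripts to look and compute and a tool call to move; the robot and the scene stay as the last step left them, time stands still between calls to the robot, and variables do not carry over. Pictures are saved under pics/ and viewed, about 8 in all and at most 12, crops included, and the job is handed in when it is done.

Besides the shell and the picture viewer there is one more tool, called after "Request:" as name([rows], argument=value, ...), one row to a line, values as JSON. step_arm: Moves the arm, as the interface text tells. Its arguments: {"type":"object","properties":{"increments":{"type":"array","items":{"type":"object","properties":{"tx":{"type":"number"},"ty":{"type":"number"},"tz":{"type":"number"},"ax":{"type":"number"},"ay":{"type":"number"},"az":{"type":"number"},"claw":{"type":"number"}}}},"newtons":{"type":"number"}},"required":["increments"]}

```bash
mkdir -p pics
python3 - <<'E'
from plant import r, optics
import cv2,pickle
for n in("scene","side"):
    c=optics.capture(n); cv2.imwrite(f"pics/{n}0.png",c["image"]); pickle.dump(c,open(f"{n}0.pkl","wb"))
    print(n,c["R"],c["t"],c["fx"],c["cx"],c["cy"])
print(r.get_state())
E
```

```text
scene [[-5.43787666e-01  8.39222737e-01  4.13977150e-04]
 [ 6.73583692e-01  4.36753353e-01 -5.96264638e-01]
 [-5.00579647e-01 -3.23962508e-01 -8.02787837e-01]] [ 0.32606975 -0.21434111  1.543681  ] 547.556042357037 313.35408213939246 237.24172391592165
side [[-0.9766548  -0.21395273  0.01922603]
 [-0.16595126  0.69463814 -0.69995574]
 [ 0.13640231 -0.68680571 -0.71392739]] [0.43123001 0.1970162  1.39329497] 581.3656691479405 310.58089820272204 228.9984463572635
{'time_s': 0.1, 'joints': array([ 1.65073652e+01,  2.05869420e+01,  6.40829648e-01, -1.71347912e-02,
       -7.01356798e+01, -1.65082779e+01]), 'qd': array([-0.0648546 , -0.06344657,  0.04248921, -0.0004712 , -0.01448716,
        0.03361014]), 'joint_torque': array([-1.42273191e-03, -5.84165347e+01,  2.93752134e+01,  7.01551259e+00,
        1.01412315e-02, -6.66964229e-05]), 'tcp_pos': array([ 6.74608074e-01, -1.75376225e-05,  2.44736364e-01]), 'eef_rot': array([ 1.79917002e+02, -7.79876906e-03, -9.00067409e+01]), 'contact_force': array([-0.26855099,  0.82174185,  0.7293703 ]), 'moment': array([-0.02178416, -0.03591086, -0.03030561]), 'gripper_width': 0.08744209562399771}
```

View pics/scene0.png

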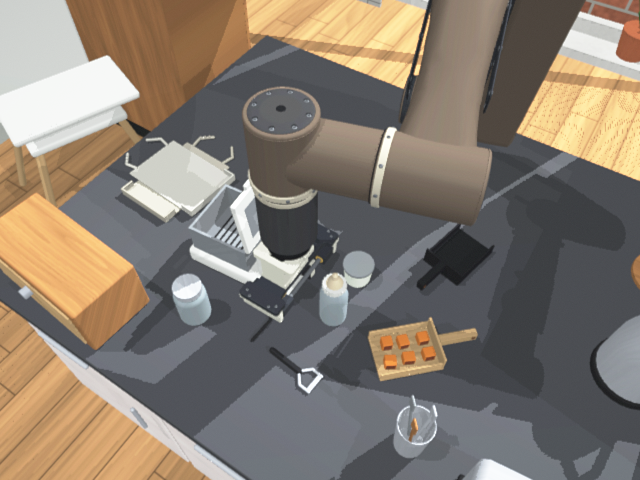

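View pics/side0.png

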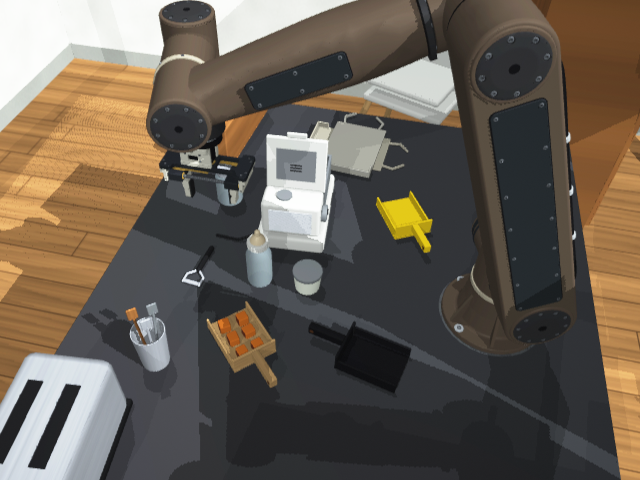

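Scene view: wooden tray with six chunks around (405,350), handle to (475,335). The steamer is at (250,230), with its bowl behind the opened lid. The black and yellow trays are decoys. Bottle at (334,300), pot at (358,268), jar at (190,300), tumbler at (415,430), peeler at (300,370). Next I'll measure with depth.

```bash
cat > h.py <<'E'
import numpy as np,cv2,pickle
def pts(c):
    d=c["depth"];v,u=np.indices(d.shape)
    P=np.stack([(u-c["cx"])/c["fx"]*d,(v-c["cy"])/c["fy"]*d,d],-1)
    W=(P-c["t"])@c["R"]; W[d==0]=np.nan
    return W
E
python3 - <<'E'
from h import *
np.set_printoptions(precision=4,suppress=True)
A=[];C=[]
for n in("scene","side"):
    c=pickle.load(open(n+"0.pkl","rb"));W=pts(c);A.append(W.reshape(-1,3));C.append(c["image"].reshape(-1,3))
    names={"scene":dict(tray=(380,350),hend=(474,335),hstart=(446,340),tower=(290,262),bottle=(334,280),pot=(358,260),jar=(188,282),tumbler=(415,415),peeler=(310,380),bowlrimcorner=(192,230),rim2=(228,186),lidtop=(237,212),bib=(180,170)),
    "side":dict(hend=(272,383),hst=(256,357),tl=(208,320),tr=(248,303),lidTL=(268,138),lidTR=(328,138),lidBL=(268,190),lidBR=(328,190),tower=(300,200),towerc=(328,190),bl=(265,208),br=(322,212),bottle=(258,236),pot=(308,266),tumb=(150,325),peel=(195,275),jar=(230,190))}[n]
    for k,(u,v) in names.items(): print(n,k,W[v,u])
A=np.vstack(A);C=np.vstack(C)
ok=~np.isnan(A[:,0]);A=A[ok];C=C[ok]
np.savez("cloud.npz",A=A,C=C)
# tray: wood colour hue
hsv=cv2.cvtColor(C[None],cv2.COLOR_BGR2HSV)[0]
reg=(A[:,0]>.3)&(A[:,0]<1)&(A[:,1]>-.05)&(A[:,1]<.6)&(A[:,2]>.003)&(A[:,2]<.06)
w=reg&(hsv[:,0]<25)&(hsv[:,0]>4)&(hsv[:,1]>60)&(hsv[:,1]<190)&(hsv[:,2]>60)
P=A[w];print(len(P),P.min(0),P.max(0))
o=reg&(hsv[:,0]<16)&(hsv[:,1]>195);print("chunks",o.sum(),A[o].mean(0))
# topdown height map
x=((A[:,0]-.1)/.002).astype(int);y=((A[:,1]+.7)/.002).astype(int)
M=np.zeros((500,700,3),np.uint8);k=(x>=0)&(x<500)&(y>=0)&(y<700)&(A[:,2]<.3)
o=np.argsort(A[k,2]);M[x[k][o],y[k][o]]=C[k][o]
M=cv2.dilate(M,np.ones((2,2)))
for i in range(0,500,50):cv2.line(M,(0,i),(700,i),(90,60,0),1);cv2.putText(M,f"x{.1+i*.002:.1f}",(2,i+10),0,.35,(0,255,0))
for i in range(0,700,50):cv2.line(M,(i,0),(i,500),(90,60,0),1);cv2.putText(M,f"y{-.7+i*.002:.1f}",(i,497),0,.35,(0,255,0))
cv2.imwrite("pics/top.png",M)
E
```

```text
scene tray [0.584  0.1628 0.0076]
scene hend [0.4608 0.3203 0.0442]
scene hstart [0.5026 0.2748 0.0415]
scene tower [0.707  0.0253 0.392 ]
scene bottle [0.5722 0.0322 0.1645]
scene pot [0.4375 0.0184 0.0596]
scene jar [ 0.7186 -0.2423  0.1144]
scene tumbler [0.6933 0.2924 0.0675]
scene peeler [ 0.721   0.0702 -0.0012]
scene bowlrimcorner [ 0.6103 -0.3218  0.1219]
scene rim2 [ 0.4621 -0.3345  0.1248]
scene lidtop [ 0.5934 -0.1868  0.259 ]
scene bib [ 0.4119 -0.561   0.0067]
side hend [0.4538 0.3221 0.0364]
side hst [0.5013 0.2754 0.046 ]
side tl [0.6373 0.1987 0.0322]
side tr [0.5631 0.1311 0.0312]
side lidTL [ 0.5946 -0.1906  0.2676]
side lidTR [ 0.511  -0.5768  0.0032]
side lidBL [ 0.5831 -0.1336  0.1503]
side lidBR [ 0.4546 -0.2809  0.0495]
side tower [ 0.4963 -0.1145  0.1522]
side towerc [ 0.4546 -0.2809  0.0495]
side bl [ 0.5777 -0.084   0.1351]
side br [ 0.4406 -0.118   0.1204]
side bottle [0.5607 0.0337 0.1591]
side pot [0.4462 0.0132 0.0614]
side tumb [0.7038 0.3164 0.1546]
side peel [ 0.7255  0.0552 -0.0002]
side jar [0.6259 0.0116 0.2673]
5599 [ 0.3982 -0.0225  0.003 ] [0.9478 0.3261 0.0576]
chunks 663 [0.5609 0.2088 0.0251]
```

View pics/top.png

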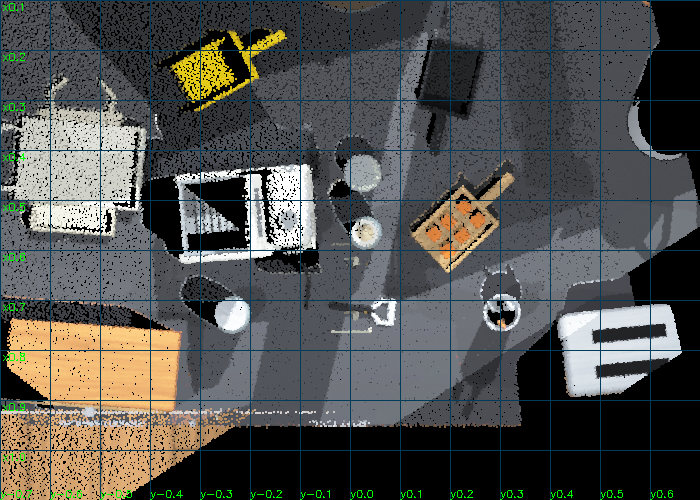

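Top-down map: tray with its handle end at about (0.45,0.32), pouring towards (+x,−y). Bowl around (0.52,−0.29), tower on the +y side, dial facing the robot. Now for precise fits.

Run:
```python
from h import *
np.set_printoptions(precision=4,suppress=True)
d=np.load("cloud.npz");A,C=d["A"],d["C"]
def box(m,n):
    r=cv2.minAreaRect((A[m,:2]*1000).astype(np.float32));print(n,m.sum(),np.round(r[0],1),np.round(r[1],1),round(r[2],2));return r
X,Y,Z=A.T
t=(X>.4)&(X<.66)&(Y>.09)&(Y<.36)
# pan: exclude handle via first guess axis
a0=np.array([.66,-.75]);s=(A[:,:2]-[.48,.295])@a0
hs=cv2.cvtColor(C[None],cv2.COLOR_BGR2HSV)[0]
box(t&(Z>.006)&(Z<.06)&(s>.04),"pan")
box(t&(Z>.036)&(Z<.06)&(s<.035),"handle top")
box(t&(Z>.012)&(Z<.06)&(s<.03),"handle")
w=t&(Z>.026)&(Z<.034)&(hs[:,1]<170)&(s>.06);box(w,"wall tops")
w=t&(Z>.042)&(Z<.06)&(s>.03);box(w,"backwall")
st=(X>.38)&(X<.66)&(Y>-.42)&(Y<-.05)
box(st&(Z>.045)&(Z<.055),"base");box(st&(Z>.115)&(Z<.13),"rim");box(st&(Z>.146)&(Z<.155)&(Y>-.2),"tower")
l=st&(Z>.17)&(Z<.30)&(X<.66);box(l,"lid")
L=A[l];
for z0,z1 in((.17,.2),(.2,.23),(.23,.26),(.26,.29)):
    q=L[(L[:,2]>z0)&(L[:,2]<z1)];print(z0,len(q),np.percentile(q,[2,50,98],axis=0).round(4).tolist())
print("bottle",A[(X>.5)&(X<.62)&(Y>-.03)&(Y<.08)&(Z>.12)&(Z<.18)].mean(0))
```

```text
pan 4541 [523.6 220.6] [249.9 241.4] 1.46
handle top 603 [476.8 294.9] [20.2 74.6] 43.6
handle 679 [474.8 297. ] [20.2 69.7] 43.6
wall tops 573 [563.3 204.5] [106.  128.5] 43.34
backwall 417 [472.6 229.3] [201.1  24.5] 44.08
base 1484 [ 527.2 -208.8] [175.2 276.5] 4.53
rim 988 [ 523.3 -211.7] [164.  263.2] 7.25
tower 1188 [ 519.5 -137.6] [150.9 103.1] 5.87
lid 3494 [ 525.3 -191.8] [152.8  39.6] 4.01
0.17 823 [[0.4524, -0.1935, 0.1707], [0.5478, -0.1823, 0.1856], [0.5995, -0.1757, 0.1995]]
0.2 882 [[0.4536, -0.1971, 0.2007], [0.5467, -0.1863, 0.2149], [0.5992, -0.1797, 0.2293]]
0.23 954 [[0.4534, -0.2005, 0.2308], [0.5454, -0.1904, 0.2452], [0.5993, -0.1835, 0.2594]]
0.26 834 [[0.4557, -0.2082, 0.2606], [0.5442, -0.1962, 0.2718], [0.5989, -0.1874, 0.2879]]
bottle [0.5668 0.0347 0.1438]
```

Request:
step_arm([
  {"tx":-15,"ty":23,"az":3.65,"claw":1},
  {"tx":-15,"ty":23,"az":3.65,"claw":1},
  {"tx":-15,"ty":23,"az":3.65,"claw":1},
  {"tx":-15,"ty":23,"az":3.65,"claw":1},
  {"tx":-15,"ty":23,"az":3.65,"claw":1},
  {"tx":-15,"ty":23,"az":3.65,"claw":1},
  {"tx":-15,"ty":23,"az":3.65,"claw":1},
  {"tx":-15,"ty":23,"az":3.65,"claw":1},
  {"tx":-15,"ty":23,"az":3.65,"claw":1},
  {"tx":-15,"ty":23,"az":3.65,"claw":1},
  {"tx":-15,"ty":23,"az":3.65,"claw":1},
  {"tx":-16,"ty":23,"tz":-40,"az":3.3,"claw":1},
])

```text
$.increments[0]: bad value
```

Request:
step_arm([
  {"tz":-30,"claw":1},
  {"tz":-30,"claw":1},
  {"tz":-15,"claw":1},
  {"claw":1},
])

```text
$.increments[0]: bad value
```

Run:
```python
from plant import r, optics
from h import *
np.set_printoptions(precision=4,suppress=True)
s=r.get_state();print(s["time_s"],s["tcp_pos"],s["eef_rot"],s["joints"])
c=optics.capture("wrist");cv2.imwrite("pics/w1.png",c["image"])
A=pts(c).reshape(-1,3);A=A[~np.isnan(A[:,0])]
a=np.array([.688,-.725]);S=A[:,:2]@a;N=A[:,:2]@[.725,.688]
for lo,hi in((.085,.1),(.1,.12),(.12,.14),(.14,.155)):
    m=(S>lo)&(S<hi)&(A[:,2]>.038)&(A[:,2]<.055)&(abs(N-.549)<.03);
    if m.any():print(lo,m.sum(),np.percentile(N[m],[2,50,98]),np.median(A[m,2]))
m=(A[:,2]>.038)&(A[:,2]<.055)&(abs(N-.549)<.012);print("handle s range",np.percentile(S[m],[1,99]))
for k in np.arange(.07,.32,.01):
    m=(abs(S-k)<.002)&(abs(N-.549)<.007)
    if m.any():print(round(k,3),round(float(np.median(A[m,2])),4),end="; ")
```

```text
0.1 [ 0.6746 -0.      0.2447] [179.917   -0.0078 -90.0067] [ 16.5074  20.5869   0.6408  -0.0171 -70.1357 -16.5083]
0.12 28 [0.5459 0.5507 0.5529] 0.04639983703951735
0.14 122 [0.5386 0.5471 0.554 ] 0.046457812121374446
handle s range [0.1325 0.1535]
0.13 0.0462; 0.14 0.0464; 0.15 0.0466; 0.27 0.0053; 0.28 0.0054; 0.29 0.0054; 0.3 0.0046; 0.31 0.0004;
```

View pics/w1.png

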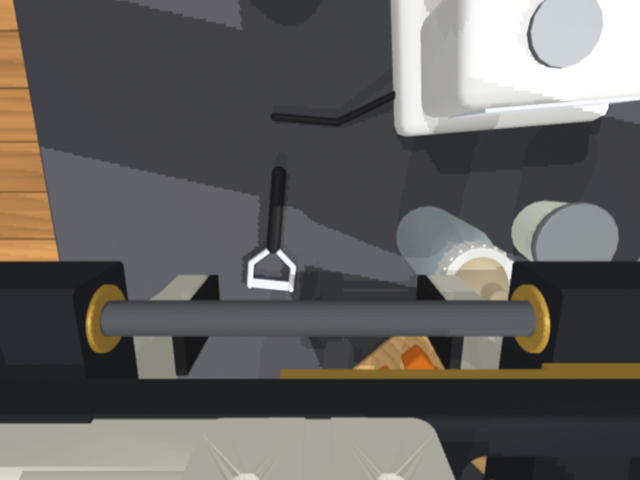

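The call was refused, so the wrist view still shows the start pose: the steamer at top right, peeler and bottle below. I'll send every field in each row.

Request:
step_arm([
  {"tx":-15,"ty":23,"tz":0,"ax":0,"ay":0,"az":3.65,"claw":1},
  {"tx":-15,"ty":23,"tz":0,"ax":0,"ay":0,"az":3.65,"claw":1},
  {"tx":-15,"ty":23,"tz":0,"ax":0,"ay":0,"az":3.65,"claw":1},
  {"tx":-15,"ty":23,"tz":0,"ax":0,"ay":0,"az":3.65,"claw":1},
  {"tx":-15,"ty":23,"tz":0,"ax":0,"ay":0,"az":3.65,"claw":1},
  {"tx":-15,"ty":23,"tz":0,"ax":0,"ay":0,"az":3.65,"claw":1},
  {"tx":-15,"ty":23,"tz":0,"ax":0,"ay":0,"az":3.65,"claw":1},
  {"tx":-15,"ty":23,"tz":0,"ax":0,"ay":0,"az":3.65,"claw":1},
  {"tx":-15,"ty":23,"tz":0,"ax":0,"ay":0,"az":3.65,"claw":1},
  {"tx":-15,"ty":23,"tz":0,"ax":0,"ay":0,"az":3.65,"claw":1},
  {"tx":-15,"ty":23,"tz":0,"ax":0,"ay":0,"az":3.65,"claw":1},
  {"tx":-16,"ty":23,"tz":-30,"ax":0,"ay":0,"az":3.3,"claw":1},
])

```text
time_s: 1.35
tcp_pos: [0.4952, 0.2783, 0.2189]
eef_rot: [-179.6, -0.0, -46.4]
contact_force: [0.4, 1.3, -1.3]
gripper_width: 0.0879
```

Request:
step_arm([
  {"tx":0,"ty":0,"tz":-40,"ax":0,"ay":0,"az":0,"claw":1},
  {"tx":0,"ty":0,"tz":-40,"ax":0,"ay":0,"az":0,"claw":1},
  {"tx":0,"ty":0,"tz":0,"ax":0,"ay":0,"az":0,"claw":1},
])

```text
time_s: 1.65
tcp_pos: [0.4909, 0.2737, 0.1305]
eef_rot: [179.4, 0.0, -46.6]
contact_force: [-1.4, -0.8, -0.1]
gripper_width: 0.0877
```

Run:
```python
from plant import r, optics
from h import *
np.set_printoptions(precision=4,suppress=True)
s=r.get_state();print(s["time_s"],s["tcp_pos"],s["eef_rot"],s["joints"])
c=optics.capture("wrist");cv2.imwrite("pics/w2.png",c["image"])
A=pts(c).reshape(-1,3);A=A[~np.isnan(A[:,0])]
a=np.array([.688,-.725]);S=A[:,:2]@a;N=A[:,:2]@[.725,.688]
for k in np.arange(.06,.32,.01):
    m=(abs(S-k)<.005)&(abs(N-.549)<.03)&(A[:,2]>.035)&(A[:,2]<.052)
    if m.sum()>5:print(round(k,3),round(float(np.median(A[m,2])),4),np.percentile(N[m],[3,97]))
```

```text
1.65 [0.4909 0.2737 0.1305] [179.4392   0.0266 -46.579 ] [ 49.0398  16.2045 -22.0002  -0.1027 -52.3509  -5.5554]
0.08 0.0462 [0.5371 0.5528]
0.11 0.0462 [0.5366 0.5537]
0.12 0.0462 [0.5367 0.5537]
0.13 0.0463 [0.5368 0.5541]
0.14 0.0463 [0.5368 0.554 ]
0.15 0.0462 [0.537  0.5539]
0.16 0.0461 [0.5226 0.5763]
0.17 0.0454 [0.5208 0.577 ]
```

View pics/w2.png

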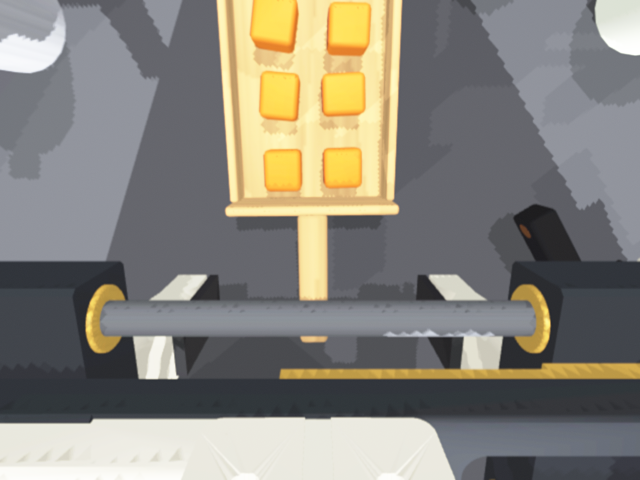

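The wrist view shows the handle in the middle at (313,270), parallel to the fingers, with six chunks ahead. Descend and grip.

Request:
step_arm([
  {"tx":1,"ty":1,"tz":-35,"ax":0,"ay":0,"az":0,"claw":1},
  {"tx":0,"ty":0,"tz":-30,"ax":0,"ay":0,"az":0,"claw":1},
  {"tx":0,"ty":0,"tz":-20,"ax":0,"ay":0,"az":0,"claw":1},
  {"tx":0,"ty":0,"tz":-12,"ax":0,"ay":0,"az":0,"claw":1},
  {"tx":0,"ty":0,"tz":0,"ax":0,"ay":0,"az":0,"claw":1},
  {"tx":0,"ty":0,"tz":0,"ax":0,"ay":0,"az":0,"claw":1},
])

```text
time_s: 2.3
tcp_pos: [0.496, 0.2777, 0.0401]
eef_rot: [-179.9, -0.0, -46.5]
contact_force: [0.7, -0.2, -0.4]
gripper_width: 0.0876
```

Request:
step_arm([
  {"tx":0,"ty":0,"tz":0,"ax":0,"ay":0,"az":0,"claw":-0.3},
  {"tx":0,"ty":0,"tz":0,"ax":0,"ay":0,"az":0,"claw":-0.5},
  {"tx":0,"ty":0,"tz":0,"ax":0,"ay":0,"az":0,"claw":-0.6},
  {"tx":0,"ty":0,"tz":0,"ax":0,"ay":0,"az":0,"claw":-1},
  {"tx":0,"ty":0,"tz":0,"ax":0,"ay":0,"az":0,"claw":-1},
  {"tx":0,"ty":0,"tz":0,"ax":0,"ay":0,"az":0,"claw":-1},
  {"tx":0,"ty":0,"tz":0,"ax":0,"ay":0,"az":0,"claw":-1},
], newtons=60)

```text
time_s: 3.0
tcp_pos: [0.4949, 0.277, 0.0385]
eef_rot: [180.0, -0.0, -46.5]
contact_force: [0.7, -0.7, 0.7]
gripper_width: 0.0372
```

Request:
step_arm([
  {"tx":0,"ty":0,"tz":-3,"ax":0,"ay":0,"az":0,"claw":-1},
  {"tx":0,"ty":0,"tz":0,"ax":0,"ay":0,"az":0,"claw":-1},
  {"tx":0,"ty":0,"tz":0,"ax":0,"ay":0,"az":0,"claw":-1},
  {"tx":0,"ty":0,"tz":0,"ax":0,"ay":0,"az":0,"claw":-1},
  {"tx":0,"ty":0,"tz":0,"ax":0,"ay":0,"az":0,"claw":-1},
  {"tx":0,"ty":0,"tz":0,"ax":0,"ay":0,"az":0,"claw":-1},
  {"tx":0,"ty":0,"tz":0,"ax":0,"ay":0,"az":0,"claw":-1},
  {"tx":0,"ty":0,"tz":0,"ax":0,"ay":0,"az":0,"claw":-1},
])

```text
time_s: 3.8
tcp_pos: [0.4949, 0.2769, 0.0355]
eef_rot: [180.0, 0.0, -46.6]
contact_force: [0.4, -0.4, -2.1]
gripper_width: 0.018
```

Request:
step_arm([
  {"tx":0,"ty":0,"tz":3,"ax":-0.7,"ay":-0.7,"az":0,"claw":-1},
  {"tx":0,"ty":0,"tz":5,"ax":-0.7,"ay":-0.7,"az":0,"claw":-1},
  {"tx":0,"ty":0,"tz":8,"ax":-0.7,"ay":-0.7,"az":0,"claw":-1},
  {"tx":0,"ty":0,"tz":12,"ax":-0.7,"ay":-0.7,"az":0,"claw":-1},
  {"tx":0,"ty":0,"tz":12,"ax":0,"ay":0,"az":0,"claw":-1},
  {"tx":0,"ty":0,"tz":10,"ax":0,"ay":0,"az":0,"claw":-1},
  {"tx":0,"ty":0,"tz":5,"ax":0,"ay":0,"az":0,"claw":-1},
  {"tx":0,"ty":0,"tz":0,"ax":0,"ay":0,"az":0,"claw":-1},
])

```text
time_s: 4.6
tcp_pos: [0.4955, 0.2774, 0.0917]
eef_rot: [-179.8, -3.9, -46.6]
contact_force: [0.6, 0.7, -3.6]
gripper_width: 0.0176
```

```bash
cat >> h.py <<'E'
def trayfit(name="side"):
    """tray x-axis pitch vs tool from wrist view of walls/pan: fit plane to wood"""
E
python3 - <<'E'
from plant import r, optics
from h import *
np.set_printoptions(precision=4,suppress=True)
s=r.get_state();print(s["time_s"],s["tcp_pos"],s["eef_rot"],s["gripper_width"],s["contact_force"])
c=optics.capture("wrist");cv2.imwrite("pics/w3.png",c["image"])
from scipy.spatial.transform import Rotation as Ro
R=Ro.from_euler("xyz",s["eef_rot"],degrees=True).as_matrix()
A=pts(c).reshape(-1,3);A=A[~np.isnan(A[:,0])];T=(A-s["tcp_pos"])@R   # tool coords: x=tray x, z=-tray z
for x0 in np.arange(-.05,.18,.01):
    m=(abs(T[:,0]-x0)<.003)&(abs(T[:,1])<.06)&(T[:,2]<.1)&(T[:,2]>-.04)&(abs(T[:,1])<.006)
    q=(abs(T[:,0]-x0)<.003)&(abs(abs(T[:,1])-.05)<.004)&(T[:,2]>-.06)&(T[:,2]<.06)
    print(round(x0,2),m.sum(),np.median(T[m,2]) if m.any() else 0,"wall",np.percentile(T[q,2],10) if q.any() else 0)
E
```

```text
4.6 [0.4955 0.2774 0.0917] [-179.7711   -3.9285  -46.5762] 0.01764241682480122 [ 0.5695  0.6932 -3.5564]
-0.05 0 0 wall 0
-0.04 0 0 wall 0
-0.03 0 0 wall 0
-0.02 65 -0.011192102779779214 wall 0
-0.01 448 -0.011402027247445243 wall 0
0.0 0 0 wall 0
0.01 211 -0.011222681700482703 wall 0
0.02 559 -0.011000045711261211 wall 0
0.03 1160 0.00873851540284171 wall -0.0106263987880638
0.04 380 0.029843604994253887 wall 0.004511210153261483
0.05 404 0.0299275749987215 wall 0.004584450718590961
0.06 383 0.029929756898962868 wall 0.004606519730281792
0.07 417 0.02997871834996206 wall 0.0046442552543871606
0.08 428 0.030031335963013904 wall 0.004646370412346794
0.09 441 0.030091783027255303 wall 0.004701695709268866
0.1 497 0.029920221492695923 wall 0.004743658224285304
0.11 481 0.030165554400723372 wall 0.004871480190165707
0.12 302 0.030274087240121622 wall 0.023793018295322137
0.13 0 0 wall 0
0.14 0 0 wall 0
0.15 0 0 wall 0
0.16 0 0 wall 0
0.17 0 0 wall 0
```

View pics/w3.png

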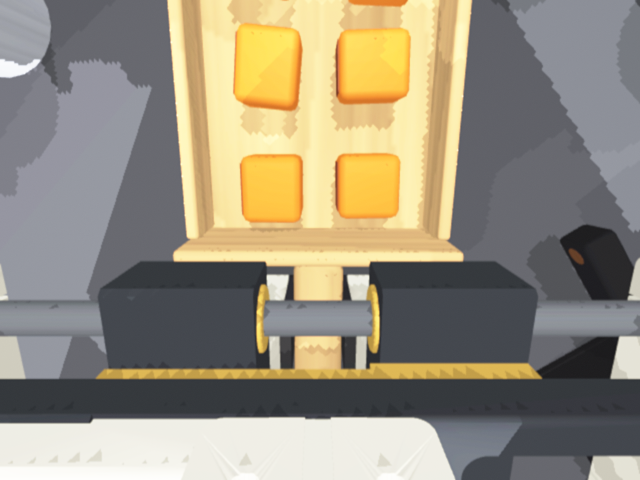

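Firm grip with no pitch slip. The lip is 164 mm ahead of the TCP and the floor 30 mm below it. Lift high, then carry.

Request:
step_arm([
  {"tx":0,"ty":0,"tz":10,"ax":0,"ay":0,"az":0,"claw":-1},
  {"tx":0,"ty":0,"tz":20,"ax":0,"ay":0,"az":0,"claw":-1},
  {"tx":0,"ty":0,"tz":30,"ax":0,"ay":0,"az":0,"claw":-1},
  {"tx":0,"ty":0,"tz":30,"ax":0,"ay":0,"az":0,"claw":-1},
  {"tx":0,"ty":0,"tz":30,"ax":0,"ay":0,"az":0,"claw":-1},
  {"tx":0,"ty":0,"tz":30,"ax":0,"ay":0,"az":0,"claw":-1},
  {"tx":0,"ty":0,"tz":30,"ax":0,"ay":0,"az":0,"claw":-1},
  {"tx":0,"ty":0,"tz":30,"ax":0,"ay":0,"az":0,"claw":-1},
  {"tx":0,"ty":0,"tz":30,"ax":0,"ay":0,"az":0,"claw":-1},
  {"tx":0,"ty":0,"tz":20,"ax":0,"ay":0,"az":0,"claw":-1},
  {"tx":0,"ty":0,"tz":10,"ax":0,"ay":0,"az":0,"claw":-1},
])

```text
time_s: 5.75
tcp_pos: [0.4952, 0.2771, 0.3628]
eef_rot: [-179.8, -3.9, -46.6]
contact_force: [0.4, -0.6, -3.5]
gripper_width: 0.0174
```

Request:
step_arm([
  {"tx":2,"ty":-6,"tz":0,"ax":0,"ay":0,"az":-1,"claw":-1},
  {"tx":4,"ty":-10,"tz":0,"ax":0,"ay":0,"az":-2.5,"claw":-1},
  {"tx":5,"ty":-14.5,"tz":0,"ax":0,"ay":0,"az":-4,"claw":-1},
  {"tx":5,"ty":-14.5,"tz":0,"ax":0,"ay":0,"az":-4,"claw":-1},
  {"tx":5,"ty":-14.5,"tz":0,"ax":0,"ay":0,"az":-4,"claw":-1},
  {"tx":5,"ty":-14.5,"tz":0,"ax":0,"ay":0,"az":-4,"claw":-1},
  {"tx":5,"ty":-14.5,"tz":0,"ax":0,"ay":0,"az":-4,"claw":-1},
  {"tx":5,"ty":-14.5,"tz":0,"ax":0,"ay":0,"az":-4,"claw":-1},
  {"tx":5,"ty":-14.5,"tz":0,"ax":0,"ay":0,"az":-4,"claw":-1},
  {"tx":5,"ty":-14.5,"tz":0,"ax":0,"ay":0,"az":-4,"claw":-1},
  {"tx":5,"ty":-14.5,"tz":0,"ax":0,"ay":0,"az":-4,"claw":-1},
  {"tx":5,"ty":-14.5,"tz":0,"ax":0,"ay":0,"az":-4,"claw":-1},
])

```text
time_s: 6.95
tcp_pos: [0.5507, 0.1143, 0.3587]
eef_rot: [180.0, -4.0, -90.4]
contact_force: [0.2, 0.5, -3.2]
gripper_width: 0.0173
```

Request:
step_arm([
  {"tx":5,"ty":-14.5,"tz":0,"ax":0,"ay":0,"az":-4,"claw":-1},
  {"tx":5,"ty":-14.5,"tz":0,"ax":0,"ay":0,"az":-4,"claw":-1},
  {"tx":5,"ty":-14.5,"tz":0,"ax":0,"ay":0,"az":-4,"claw":-1},
  {"tx":5,"ty":-14.5,"tz":0,"ax":0,"ay":0,"az":-4,"claw":-1},
  {"tx":5,"ty":-14.5,"tz":0,"ax":0,"ay":0,"az":-4,"claw":-1},
  {"tx":5,"ty":-14.5,"tz":0,"ax":0,"ay":0,"az":-4,"claw":-1},
  {"tx":5,"ty":-14.5,"tz":0,"ax":0,"ay":0,"az":-4,"claw":-1},
  {"tx":5,"ty":-14.5,"tz":0,"ax":0,"ay":0,"az":-4,"claw":-1},
  {"tx":5,"ty":-14.5,"tz":0,"ax":0,"ay":0,"az":-4,"claw":-1},
  {"tx":5,"ty":-14.5,"tz":0,"ax":0,"ay":0,"az":-4,"claw":-1},
  {"tx":5,"ty":-14.5,"tz":0,"ax":0,"ay":0,"az":-4,"claw":-1},
  {"tx":5,"ty":-14.5,"tz":0,"ax":0,"ay":0,"az":-4,"claw":-1},
])

```text
time_s: 8.15
tcp_pos: [0.6105, -0.0595, 0.3586]
eef_rot: [-180.0, -4.1, -138.4]
contact_force: [-0.1, 0.2, -3.7]
gripper_width: 0.0174
```

Request:
step_arm([
  {"tx":5.5,"ty":-15,"tz":0,"ax":0,"ay":0,"az":-4,"claw":-1},
  {"tx":5.5,"ty":-15,"tz":0,"ax":0,"ay":0,"az":-4,"claw":-1},
  {"tx":5.5,"ty":-15,"tz":0,"ax":0,"ay":0,"az":-4,"claw":-1},
  {"tx":5.5,"ty":-15,"tz":0,"ax":0,"ay":0,"az":-4,"claw":-1},
  {"tx":5.5,"ty":-15,"tz":0,"ax":0,"ay":0,"az":-4,"claw":-1},
  {"tx":5.5,"ty":-15,"tz":0,"ax":0,"ay":0,"az":-4,"claw":-1},
  {"tx":5.5,"ty":-15,"tz":0,"ax":0,"ay":0,"az":-4,"claw":-1},
  {"tx":5.5,"ty":-15,"tz":0,"ax":0,"ay":0,"az":-4,"claw":-1},
  {"tx":5.5,"ty":-15,"tz":0,"ax":0,"ay":0,"az":-4,"claw":-1},
  {"tx":5.5,"ty":-15,"tz":0,"ax":0,"ay":0,"az":-4,"claw":-1},
  {"tx":5.5,"ty":-15,"tz":0,"ax":0,"ay":0,"az":-4,"claw":-1},
  {"tx":5.5,"ty":-15,"tz":0,"ax":0,"ay":0,"az":-4,"claw":-1},
])

```text
time_s: 9.35
tcp_pos: [0.6765, -0.2395, 0.3583]
eef_rot: [-179.9, -4.1, 173.6]
contact_force: [0.1, -0.6, -2.3]
gripper_width: 0.0177
```

Request:
step_arm([
  {"tx":6,"ty":-15,"tz":0,"ax":0,"ay":0,"az":-3,"claw":-1},
  {"tx":6,"ty":-15,"tz":0,"ax":0,"ay":0,"az":-3,"claw":-1},
  {"tx":5,"ty":-10,"tz":0,"ax":0,"ay":0,"az":-2.6,"claw":-1},
  {"tx":2,"ty":-8,"tz":0,"ax":0,"ay":0,"az":0,"claw":-1},
  {"tx":0,"ty":-3,"tz":0,"ax":0,"ay":0,"az":0,"claw":-1},
  {"tx":0,"ty":0,"tz":0,"ax":0,"ay":0,"az":0,"claw":-1},
])

```text
time_s: 9.95
tcp_pos: [0.6956, -0.2896, 0.3596]
eef_rot: [-179.9, -4.0, 165.3]
contact_force: [0.6, 0.3, -2.9]
gripper_width: 0.0178
```

Run:
```python
from plant import r, optics
from h import *
np.set_printoptions(precision=4,suppress=True)
s=r.get_state();print(s["time_s"],s["tcp_pos"],s["eef_rot"],s["gripper_width"],s["joints"])
c=optics.capture("scene");cv2.imwrite("pics/s1.png",c["image"])
pickle.dump(c,open("scene1.pkl","wb"))
W=pts(c);A=W.reshape(-1,3);hs=cv2.cvtColor(c["image"],cv2.COLOR_BGR2HSV).reshape(-1,3)
# bowl rim inner check: points at rim height
m=(abs(A[:,2]-.125)<.004)&(A[:,0]>.4)&(A[:,0]<.65)&(A[:,1]<-.18)&(A[:,1]>-.42)
print(m.sum(),A[m].min(0),A[m].max(0))
from scipy.spatial.transform import Rotation as Ro
R=Ro.from_euler("xyz",s["eef_rot"],degrees=True).as_matrix()
print("lip pred",s["tcp_pos"]+R@[.164,0,.03])
```

```text
9.95 [ 0.6956 -0.2896  0.3596] [-179.8841   -4.0407  165.3298] 0.017770233280909313 [ -8.0292  28.9151  28.1149  -0.3524 -93.2268 -96.6444]
366 [ 0.4521 -0.3446  0.121 ] [ 0.6118 -0.1801  0.1289]
lip pred [ 0.5353 -0.2477  0.3412]
```

View pics/s1.png

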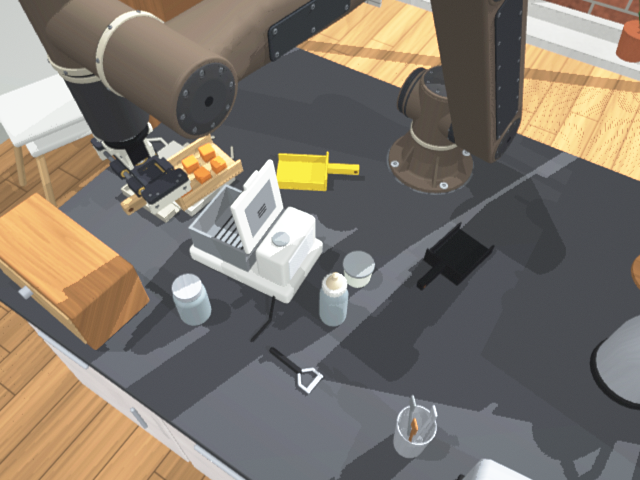

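Scene view: tray at (205,165) over and beyond the bowl, all six chunks aboard, lid leaning slightly in at (255,205). Now I'll compute the tipping waypoints about the lip.

Run:
```python
import numpy as np
from scipy.spatial.transform import Rotation as Ro
np.set_printoptions(precision=1,suppress=True)
p=np.array([695.6,-289.6,359.6]);prev=p
for th,z in((-4,341),(10,230),(18,160),(26,155),(34,155),(42,155),(50,155),(58,155)):
    R=Ro.from_euler("xyz",[180,th,165.3],degrees=True).as_matrix()
    t=np.array([567,-266,z])-R@[164,0,30]; print(th,t,t-prev); prev=t
```

```text
-4 [ 727.3 -308.   359.5] [ 31.7 -18.4  -0.1]
10 [ 718.2 -305.7  288. ] [ -9.1   2.4 -71.5]
18 [ 708.9 -303.2  239.2] [ -9.3   2.4 -48.8]
26 [ 696.9 -300.1  253.9] [-12.    3.2  14.6]
34 [ 682.3 -296.2  271.6] [-14.6   3.8  17.7]
42 [ 665.5 -291.8  287. ] [-16.8   4.4  15.5]
50 [ 646.7 -286.9  299.9] [-18.7   4.9  12.9]
58 [ 626.5 -281.6  310. ] [-20.3   5.3  10.1]
```

Request:
step_arm([
  {"tx":8,"ty":-5,"tz":0,"ax":0,"ay":0,"az":0,"claw":-1},
  {"tx":14,"ty":-8,"tz":0,"ax":0,"ay":0,"az":0,"claw":-1},
  {"tx":8,"ty":-5,"tz":-6,"ax":0,"ay":0,"az":0,"claw":-1},
  {"tx":-1.8,"ty":0.5,"tz":-12,"ax":-0.6,"ay":-2.3,"az":0,"claw":-1},
  {"tx":-1.8,"ty":0.5,"tz":-15,"ax":-0.6,"ay":-2.3,"az":0,"claw":-1},
  {"tx":-1.8,"ty":0.5,"tz":-15,"ax":-0.6,"ay":-2.3,"az":0,"claw":-1},
  {"tx":-1.8,"ty":0.5,"tz":-15,"ax":-0.6,"ay":-2.3,"az":0,"claw":-1},
  {"tx":-1.8,"ty":0.5,"tz":-15,"ax":-0.6,"ay":-2.3,"az":0,"claw":-1},
  {"tx":-1.8,"ty":0.5,"tz":-15,"ax":-0.6,"ay":-2.3,"az":0,"claw":-1},
  {"tx":-1.8,"ty":0.5,"tz":-15,"ax":-0.6,"ay":-2.3,"az":0,"claw":-1},
  {"tx":-1.8,"ty":0.5,"tz":-12,"ax":-0.6,"ay":-2.3,"az":0,"claw":-1},
  {"tx":0,"ty":0,"tz":0,"ax":-0.6,"ay":-2.3,"az":0,"claw":-1},
])

```text
time_s: 11.2
tcp_pos: [0.7101, -0.3023, 0.2374]
eef_rot: [-179.9, 17.3, 165.4]
contact_force: [0.8, 0.5, -3.4]
gripper_width: 0.0175
```

Run:
```python
from plant import r, optics
from h import *
np.set_printoptions(precision=4,suppress=True)
from scipy.spatial.transform import Rotation as Ro
s=r.get_state();R=Ro.from_euler("xyz",s["eef_rot"],degrees=True).as_matrix()
print(s["time_s"],s["tcp_pos"],s["eef_rot"],"lip",s["tcp_pos"]+R@[.164,0,.03],s["joints"])
a=cv2.cvtColor
ims=[]
for n in("scene","wrist"):
    c=optics.capture(n);ims.append(c["image"])
cv2.imwrite("pics/p1.png",np.hstack([cv2.resize(ims[0][60:300,80:400],(400,300)),cv2.resize(ims[1],(400,300))]))
```

```text
11.2 [ 0.7101 -0.3023  0.2374] [-179.924    17.2693  165.3507] lip [ 0.5672 -0.265   0.1601] [ -7.6525  20.6017  -3.6414   2.8616 -48.653  -98.5759]
```

View pics/p1.png

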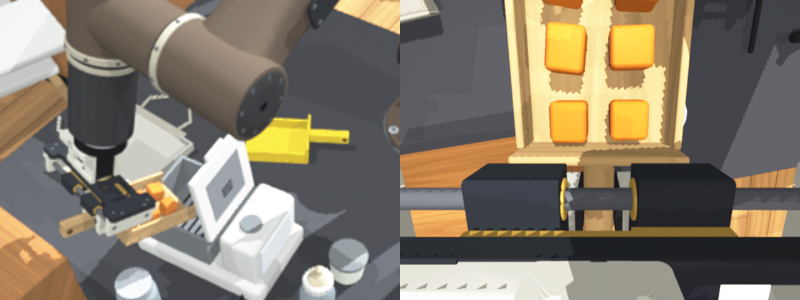

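Lip predicted at (0.567,−0.265,0.160), inside the bowl's outline, with the chunks still aboard. Tip about the lip.

Request:
step_arm([
  {"tx":-3.3,"ty":0.6,"tz":3.7,"ax":-0.56,"ay":-2.12,"az":0,"claw":-1},
  {"tx":-3.3,"ty":0.6,"tz":4,"ax":-0.56,"ay":-2.12,"az":0,"claw":-1},
  {"tx":-3.3,"ty":0.6,"tz":4.2,"ax":-0.56,"ay":-2.12,"az":0,"claw":-1},
  {"tx":-3.3,"ty":0.6,"tz":4.3,"ax":-0.56,"ay":-2.12,"az":0,"claw":-1},
  {"tx":-3.7,"ty":1,"tz":4.4,"ax":-0.51,"ay":-1.93,"az":0,"claw":-1},
  {"tx":-3.7,"ty":1,"tz":4.4,"ax":-0.51,"ay":-1.93,"az":0,"claw":-1},
  {"tx":-3.7,"ty":1,"tz":4.4,"ax":-0.51,"ay":-1.93,"az":0,"claw":-1},
  {"tx":-3.7,"ty":1,"tz":4.4,"ax":-0.51,"ay":-1.93,"az":0,"claw":-1},
  {"tx":0,"ty":0,"tz":0,"ax":0,"ay":0,"az":0,"claw":-1},
  {"tx":0,"ty":0,"tz":0,"ax":0,"ay":0,"az":0,"claw":-1},
  {"tx":0,"ty":0,"tz":0,"ax":0,"ay":0,"az":0,"claw":-1},
])

```text
time_s: 12.4
tcp_pos: [0.6844, -0.2967, 0.2748]
eef_rot: [-179.8, 34.2, 165.4]
contact_force: [0.3, -0.7, -2.0]
gripper_width: 0.0178
```

Request:
step_arm([
  {"tx":-4.2,"ty":1.1,"tz":3.9,"ax":-0.51,"ay":-1.93,"az":0,"claw":-1},
  {"tx":-4.2,"ty":1.1,"tz":3.9,"ax":-0.51,"ay":-1.93,"az":0,"claw":-1},
  {"tx":-4.2,"ty":1.1,"tz":3.9,"ax":-0.51,"ay":-1.93,"az":0,"claw":-1},
  {"tx":-4.2,"ty":1.1,"tz":3.9,"ax":-0.51,"ay":-1.93,"az":0,"claw":-1},
  {"tx":0,"ty":0,"tz":0,"ax":0,"ay":0,"az":0,"claw":-1},
  {"tx":0,"ty":0,"tz":0,"ax":0,"ay":0,"az":0,"claw":-1},
  {"tx":-4.7,"ty":1.2,"tz":3.2,"ax":-0.51,"ay":-1.93,"az":0,"claw":-1},
  {"tx":-4.7,"ty":1.2,"tz":3.2,"ax":-0.51,"ay":-1.93,"az":0,"claw":-1},
  {"tx":-4.7,"ty":1.2,"tz":3.2,"ax":-0.51,"ay":-1.93,"az":0,"claw":-1},
  {"tx":-4.7,"ty":1.2,"tz":3.2,"ax":-0.51,"ay":-1.93,"az":0,"claw":-1},
  {"tx":0,"ty":0,"tz":0,"ax":0,"ay":0,"az":0,"claw":-1},
  {"tx":0,"ty":0,"tz":0,"ax":0,"ay":0,"az":0,"claw":-1},
])

```text
time_s: 13.6
tcp_pos: [0.6491, -0.3095, 0.3237]
eef_rot: [178.5, 47.7, 165.4]
contact_force: [0.4, -0.1, -2.6]
gripper_width: 0.018
```

```bash
cat > pic.py <<'E'
import sys
from plant import r, optics
from h import *
np.set_printoptions(precision=4,suppress=True)
from scipy.spatial.transform import Rotation as Ro
s=r.get_state();R=Ro.from_euler("xyz",s["eef_rot"],degrees=True).as_matrix()
print(s["time_s"],s["tcp_pos"],s["eef_rot"],"lip",s["tcp_pos"]+R@[.164,0,.03],s["joints"])
ims=[]
for n in("scene","side","wrist"):
    c=optics.capture(n);ims.append(c["image"]);A=pts(c).reshape(-1,3)
    hs=cv2.cvtColor(c["image"],cv2.COLOR_BGR2HSV)
    m=(hs[...,0]<20)&(hs[...,1]>185)&(hs[...,2]>80)
    m&=((A[:,0]>.3)&(A[:,0]<.85)&(A[:,1]<.35)&(A[:,1]>-.5)&(A[:,2]<.4)).reshape(m.shape)
    k,l,st,ce=cv2.connectedComponentsWithStats(m.astype(np.uint8))
    for i in range(1,k):
        if st[i,4]>15:print(n,st[i,4],ce[i].round(),np.nanmedian(A[(l==i).ravel()],0))
def crop(im,b):return cv2.resize(im[b[1]:b[3],b[0]:b[2]],(400,300))
cv2.imwrite(sys.argv[1],np.hstack([crop(ims[0],(80,60,400,300)),crop(ims[2],(0,0,640,480))]))
E
python3 pic.py pics/p2.png
```

```text
13.6 [ 0.6491 -0.3095  0.3237] [178.4798  47.694  165.3757] lip [ 0.5639 -0.2865  0.1822] [ -12.1398    2.1111  -39.6521   31.1607   -0.6138 -122.8313]
```

View pics/p2.png

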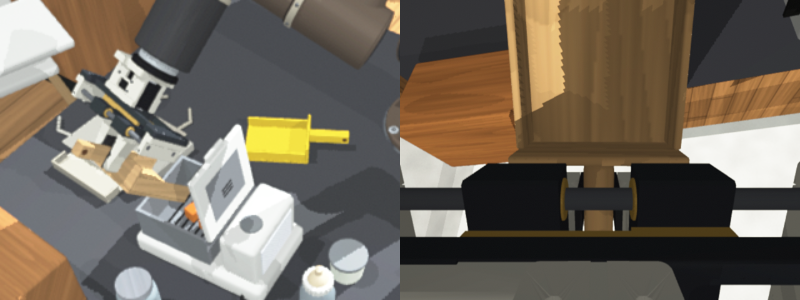

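The tray looks empty, with a chunk visible in the bowl at about (190,210) of the left panel. Hold briefly, then untilt and look again.

Request:
step_arm([
  {"tx":0,"ty":0,"tz":0,"ax":0,"ay":0,"az":0,"claw":-1},
  {"tx":0,"ty":0,"tz":0,"ax":0,"ay":0,"az":0,"claw":-1},
  {"tx":1,"ty":0,"tz":3,"ax":0.25,"ay":0.97,"az":0,"claw":-1},
  {"tx":3,"ty":0,"tz":3,"ax":0.51,"ay":1.93,"az":0,"claw":-1},
  {"tx":3,"ty":0,"tz":3,"ax":0.51,"ay":1.93,"az":0,"claw":-1},
  {"tx":3,"ty":0,"tz":3,"ax":0.76,"ay":2.9,"az":0,"claw":-1},
  {"tx":3,"ty":0,"tz":3,"ax":0.76,"ay":2.9,"az":0,"claw":-1},
  {"tx":3,"ty":0,"tz":3,"ax":0.76,"ay":2.9,"az":0,"claw":-1},
  {"tx":3,"ty":0,"tz":3,"ax":0.76,"ay":2.9,"az":0,"claw":-1},
])

```text
time_s: 14.65
tcp_pos: [0.6668, -0.3119, 0.3447]
eef_rot: [178.7, 30.8, 165.4]
contact_force: [-0.4, 0.1, -2.6]
gripper_width: 0.0173
```

```bash
python3 pic.py pics/p3.png
```

```text
14.65 [ 0.6668 -0.3119  0.3447] [178.6859  30.829  165.3716] lip [ 0.5456 -0.2796  0.2349] [ -9.2489   7.921  -10.8012   2.2249 -40.4754 -96.3118]
```

View pics/p3.png

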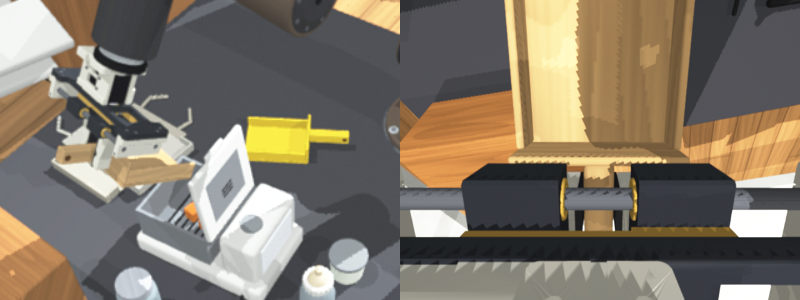

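The tray is empty. Level it and carry it back.

Request:
step_arm([
  {"tx":3,"ty":0,"tz":2,"ax":0.87,"ay":3.3,"az":0,"claw":-1},
  {"tx":3,"ty":0,"tz":2,"ax":0.87,"ay":3.3,"az":0,"claw":-1},
  {"tx":3,"ty":0,"tz":2,"ax":0.87,"ay":3.3,"az":0,"claw":-1},
  {"tx":3,"ty":0,"tz":2,"ax":0.87,"ay":3.3,"az":0,"claw":-1},
  {"tx":3,"ty":0,"tz":2,"ax":0.87,"ay":3.3,"az":0,"claw":-1},
  {"tx":3,"ty":0,"tz":2,"ax":0.87,"ay":3.3,"az":0,"claw":-1},
  {"tx":3,"ty":0,"tz":2,"ax":0.87,"ay":3.3,"az":0,"claw":-1},
  {"tx":3,"ty":0,"tz":2,"ax":0.87,"ay":3.3,"az":0,"claw":-1},
  {"tx":3,"ty":0,"tz":2,"ax":0.87,"ay":3.3,"az":0,"claw":-1},
])

```text
time_s: 15.7
tcp_pos: [0.6937, -0.3121, 0.362]
eef_rot: [178.6, 0.2, 165.3]
contact_force: [1.0, 0.8, -2.6]
gripper_width: 0.0175
```

Request:
step_arm([
  {"tx":-4,"ty":12,"tz":0,"ax":0,"ay":0,"az":3,"claw":-1},
  {"tx":-5.5,"ty":16,"tz":0,"ax":0,"ay":0,"az":4,"claw":-1},
  {"tx":-5.5,"ty":16,"tz":0,"ax":0,"ay":0,"az":4,"claw":-1},
  {"tx":-5.5,"ty":16,"tz":0,"ax":0,"ay":0,"az":4,"claw":-1},
  {"tx":-5.5,"ty":16,"tz":0,"ax":0,"ay":0,"az":4,"claw":-1},
  {"tx":-5.5,"ty":16,"tz":0,"ax":0,"ay":0,"az":4,"claw":-1},
  {"tx":-5.5,"ty":16,"tz":0,"ax":0,"ay":0,"az":4,"claw":-1},
  {"tx":-5.5,"ty":16,"tz":0,"ax":0,"ay":0,"az":4,"claw":-1},
  {"tx":-5.5,"ty":16,"tz":0,"ax":0,"ay":0,"az":4,"claw":-1},
  {"tx":-5.5,"ty":16,"tz":0,"ax":0,"ay":0,"az":4,"claw":-1},
  {"tx":-5.5,"ty":16,"tz":0,"ax":0,"ay":0,"az":4,"claw":-1},
  {"tx":-5.5,"ty":16,"tz":0,"ax":0,"ay":0,"az":4,"claw":-1},
])

```text
time_s: 16.9
tcp_pos: [0.6287, -0.1234, 0.3617]
eef_rot: [178.7, 0.3, -147.5]
contact_force: [0.2, 0.6, -2.0]
gripper_width: 0.0177
```

Request:
step_arm([
  {"tx":-5,"ty":16,"tz":0,"ax":0,"ay":0,"az":4,"claw":-1},
  {"tx":-5,"ty":16,"tz":0,"ax":0,"ay":0,"az":4,"claw":-1},
  {"tx":-5,"ty":16,"tz":0,"ax":0,"ay":0,"az":4,"claw":-1},
  {"tx":-5,"ty":16,"tz":0,"ax":0,"ay":0,"az":4,"claw":-1},
  {"tx":-5,"ty":16,"tz":0,"ax":0,"ay":0,"az":4,"claw":-1},
  {"tx":-5,"ty":16,"tz":0,"ax":0,"ay":0,"az":4,"claw":-1},
  {"tx":-5,"ty":16,"tz":0,"ax":0,"ay":0,"az":4,"claw":-1},
  {"tx":-5,"ty":16,"tz":0,"ax":0,"ay":0,"az":4,"claw":-1},
  {"tx":-5,"ty":16,"tz":0,"ax":0,"ay":0,"az":4,"claw":-1},
  {"tx":-5,"ty":16,"tz":0,"ax":0,"ay":0,"az":4,"claw":-1},
  {"tx":-5,"ty":16,"tz":0,"ax":0,"ay":0,"az":4,"claw":-1},
  {"tx":-5,"ty":16,"tz":0,"ax":0,"ay":0,"az":4,"claw":-1},
])

```text
time_s: 18.1
tcp_pos: [0.5687, 0.0685, 0.3617]
eef_rot: [178.7, 0.3, -99.5]
contact_force: [-0.5, 1.2, -2.3]
gripper_width: 0.0174
```

Request:
step_arm([
  {"tx":-6,"ty":18,"tz":0,"ax":0,"ay":0,"az":4.5,"claw":-1},
  {"tx":-6,"ty":18,"tz":0,"ax":0,"ay":0,"az":4.5,"claw":-1},
  {"tx":-6,"ty":18,"tz":0,"ax":0,"ay":0,"az":4.5,"claw":-1},
  {"tx":-6,"ty":18,"tz":0,"ax":0,"ay":0,"az":4.5,"claw":-1},
  {"tx":-6,"ty":18,"tz":0,"ax":0,"ay":0,"az":4.5,"claw":-1},
  {"tx":-6,"ty":18,"tz":0,"ax":0,"ay":0,"az":4.5,"claw":-1},
  {"tx":-6,"ty":18,"tz":0,"ax":0,"ay":0,"az":4.5,"claw":-1},
  {"tx":-6,"ty":18,"tz":0,"ax":0,"ay":0,"az":4.5,"claw":-1},
  {"tx":-6,"ty":18,"tz":0,"ax":0,"ay":0,"az":4.5,"claw":-1},
  {"tx":-6,"ty":18,"tz":0,"ax":0,"ay":0,"az":4.5,"claw":-1},
  {"tx":-7,"ty":15,"tz":0,"ax":0,"ay":0,"az":4,"claw":-1},
  {"tx":-7,"ty":13,"tz":0,"ax":0,"ay":0,"az":4,"claw":-1},
])

```text
time_s: 19.3
tcp_pos: [0.4946, 0.2765, 0.3615]
eef_rot: [178.7, 0.2, -46.5]
contact_force: [-0.2, 0.2, -1.9]
gripper_width: 0.0177
```

Request:
step_arm([
  {"tx":0,"ty":0,"tz":-40,"ax":0,"ay":0,"az":0,"claw":-1},
  {"tx":0,"ty":0,"tz":-40,"ax":0,"ay":0,"az":0,"claw":-1},
  {"tx":0,"ty":0,"tz":-40,"ax":0,"ay":0,"az":0,"claw":-1},
  {"tx":0,"ty":0,"tz":-40,"ax":0,"ay":0,"az":0,"claw":-1},
  {"tx":0,"ty":0,"tz":-40,"ax":0,"ay":0,"az":0,"claw":-1},
  {"tx":0,"ty":0,"tz":-40,"ax":0,"ay":0,"az":0,"claw":-1},
  {"tx":0,"ty":0,"tz":-30,"ax":0,"ay":0,"az":0,"claw":-1},
  {"tx":0,"ty":0,"tz":0,"ax":0,"ay":0,"az":0,"claw":-1},
  {"tx":0,"ty":0,"tz":0,"ax":0,"ay":0,"az":0,"claw":-1},
])

```text
time_s: 20.2
tcp_pos: [0.4953, 0.2758, 0.0927]
eef_rot: [178.6, 0.2, -46.6]
contact_force: [0.5, 0.0, -1.2]
gripper_width: 0.0176
```

Run:
```python
from plant import r, optics
from h import *
np.set_printoptions(precision=4,suppress=True)
from scipy.spatial.transform import Rotation as Ro
s=r.get_state();R=Ro.from_euler("xyz",s["eef_rot"],degrees=True).as_matrix()
print(s["time_s"],s["tcp_pos"],s["eef_rot"],"tool z",R[:,2])
c=optics.capture("wrist");A=pts(c).reshape(-1,3);A=A[~np.isnan(A[:,0])];T=(A-s["tcp_pos"])@R
m=(T[:,0]>.04)&(T[:,0]<.125)&(abs(T[:,1])<.04)&(abs(T[:,2]-.03)<.008)
q=np.c_[A[m,:2],np.ones(m.sum())];k=np.linalg.lstsq(q,A[m,2],rcond=None)[0];print("world floor slopes deg",np.degrees(k[:2]),"floor z under tray",[q2@k for q2 in np.array([[*(s["tcp_pos"]+R@[x,0,.03])[:2],1] for x in(-.06,.03,.164)])])
```

```text
20.2 [0.4953 0.2758 0.0927] [178.6283   0.1944 -46.6222] tool z [-0.0197 -0.014  -0.9997]
world floor slopes deg [-1.3    -0.7096] floor z under tray [np.float64(0.06346384621030655), np.float64(0.06287149014015027), np.float64(0.061989537769028685)]
```

Request:
step_arm([
  {"tx":0,"ty":0,"tz":-20,"ax":0.48,"ay":-0.51,"az":0,"claw":-1},
  {"tx":0,"ty":0,"tz":-18,"ax":0.48,"ay":-0.51,"az":0,"claw":-1},
  {"tx":0,"ty":0,"tz":-10,"ax":0,"ay":0,"az":0,"claw":-1},
  {"tx":0,"ty":0,"tz":-5,"ax":0,"ay":0,"az":0,"claw":-1},
  {"tx":0,"ty":0,"tz":-2,"ax":0,"ay":0,"az":0,"claw":-1},
  {"tx":0,"ty":0,"tz":0,"ax":0,"ay":0,"az":0,"claw":-1},
  {"tx":0,"ty":0,"tz":0,"ax":0,"ay":0,"az":0,"claw":-1},
])

```text
time_s: 20.95
tcp_pos: [0.4957, 0.2764, 0.0382]
eef_rot: [-179.9, 0.2, -46.6]
contact_force: [-0.2, 0.1, -1.6]
gripper_width: 0.0171
```

Request:
step_arm([
  {"tx":0,"ty":0,"tz":-1,"ax":0,"ay":0,"az":0,"claw":-1},
  {"tx":0,"ty":0,"tz":-1,"ax":0,"ay":0,"az":0,"claw":-1},
  {"tx":0,"ty":0,"tz":0,"ax":0,"ay":0,"az":0,"claw":-1},
])

```text
time_s: 21.25
tcp_pos: [0.4954, 0.2761, 0.0356]
eef_rot: [-179.9, 0.2, -46.6]
contact_force: [0.6, 0.1, -1.1]
gripper_width: 0.0176
```

Request:
step_arm([
  {"tx":0,"ty":0,"tz":-1,"ax":0,"ay":0,"az":0,"claw":-1},
  {"tx":0,"ty":0,"tz":0,"ax":0,"ay":0,"az":0,"claw":-0.3},
  {"tx":0,"ty":0,"tz":0,"ax":0,"ay":0,"az":0,"claw":0.2},
  {"tx":0,"ty":0,"tz":0,"ax":0,"ay":0,"az":0,"claw":0.2},
  {"tx":0,"ty":0,"tz":0,"ax":0,"ay":0,"az":0,"claw":0.2},
  {"tx":0,"ty":0,"tz":0,"ax":0,"ay":0,"az":0,"claw":0.2},
  {"tx":0,"ty":0,"tz":0,"ax":0,"ay":0,"az":0,"claw":0.2},
])

```text
time_s: 21.95
tcp_pos: [0.4952, 0.2759, 0.0344]
eef_rot: [-180.0, 0.2, -46.6]
contact_force: [-0.4, 1.3, -0.2]
gripper_width: 0.0521
```

Request:
step_arm([
  {"tx":0,"ty":0,"tz":10,"ax":0,"ay":0,"az":0,"claw":0.2},
  {"tx":0,"ty":0,"tz":20,"ax":0,"ay":0,"az":0,"claw":0.2},
  {"tx":0,"ty":0,"tz":40,"ax":0,"ay":0,"az":0,"claw":0.2},
  {"tx":0,"ty":0,"tz":40,"ax":0,"ay":0,"az":0,"claw":-1},
  {"tx":0,"ty":0,"tz":45,"ax":0,"ay":0,"az":0,"claw":-1},
  {"tx":0,"ty":0,"tz":45,"ax":0,"ay":0,"az":0,"claw":-1},
  {"tx":0,"ty":0,"tz":45,"ax":0,"ay":0,"az":0,"claw":-1},
  {"tx":0,"ty":0,"tz":45,"ax":0,"ay":0,"az":0,"claw":-1},
  {"tx":0,"ty":0,"tz":40,"ax":0,"ay":0,"az":0,"claw":-1},
  {"tx":0,"ty":0,"tz":0,"ax":0,"ay":0,"az":0,"claw":-1},
], newtons=20)

```text
time_s: 22.95
tcp_pos: [0.4968, 0.2766, 0.372]
eef_rot: [-179.3, 0.2, -46.6]
contact_force: [0.5, 1.0, -0.2]
gripper_width: 0.0031
```

Run:
```python
from plant import r, optics
from h import *
np.set_printoptions(precision=4,suppress=True)
s=r.get_state();print(s["time_s"],s["tcp_pos"],s["eef_rot"],s["joints"])
c=optics.capture("wrist");A=pts(c).reshape(-1,3);A=A[~np.isnan(A[:,0])]
a=np.array([.688,-.725]);S=A[:,:2]@a;N=A[:,:2]@[.725,.688]
m=(S>.18)&(S<.29)&(abs(N-.547)<.04)&(A[:,2]<.03);q=np.c_[A[m,:2],np.ones(m.sum())]
k=np.linalg.lstsq(q,A[m,2],rcond=None)[0];print(m.sum(),"slopes deg",np.degrees(k[:2]),"floor z",np.median(A[m,2]))
c=optics.capture("scene");A=pts(c).reshape(-1,3)
hs=cv2.cvtColor(c["image"],cv2.COLOR_BGR2HSV).reshape(-1,3)
m=(hs[:,0]<18)&(hs[:,1]>190)&(hs[:,2]>70)&(A[:,0]>.4)&(A[:,0]<.65)&(A[:,1]<-.18)&(A[:,1]>-.36)
print("orange in bowl",m.sum(),np.nanpercentile(A[m],[2,50,98],axis=0) if m.any() else 0)
```

```text
22.95 [0.4968 0.2766 0.372 ] [-179.3402    0.1508  -46.6109] [ 48.7571   6.9031  -1.1255  -0.0895 -81.3004  -5.3558]
5724 slopes deg [-0.0538  0.0444] floor z 0.005377971805298028
orange in bowl 0 0
```

The tray is flat: floor at 5.4 mm, slopes under 0.1°. Next, go over the steamer and look into the bowl.

Request:
step_arm([
  {"tx":2.5,"ty":-33,"tz":4,"ax":0,"ay":0,"az":-3.25,"claw":-1},
  {"tx":2.5,"ty":-33,"tz":4,"ax":0,"ay":0,"az":-3.25,"claw":-1},
  {"tx":2.5,"ty":-33,"tz":4,"ax":0,"ay":0,"az":-3.25,"claw":-1},
  {"tx":2.5,"ty":-33,"tz":4,"ax":0,"ay":0,"az":-3.25,"claw":-1},
  {"tx":2.5,"ty":-33,"tz":4,"ax":0,"ay":0,"az":-3.25,"claw":-1},
  {"tx":2.5,"ty":-33,"tz":4,"ax":0,"ay":0,"az":-3.25,"claw":-1},
  {"tx":2.5,"ty":-33,"tz":4,"ax":0,"ay":0,"az":-3.25,"claw":-1},
  {"tx":2.5,"ty":-33,"tz":4,"ax":0,"ay":0,"az":-3.25,"claw":-1},
  {"tx":2.5,"ty":-33,"tz":4,"ax":0,"ay":0,"az":-3.25,"claw":-1},
  {"tx":2.5,"ty":-33,"tz":4,"ax":0,"ay":0,"az":-3.25,"claw":-1},
  {"tx":2.5,"ty":-33,"tz":4,"ax":0,"ay":0,"az":-3.25,"claw":-1},
  {"tx":2.5,"ty":-33,"tz":4,"ax":0,"ay":0,"az":-3.25,"claw":-1},
])

```text
time_s: 24.25
tcp_pos: [0.5245, -0.1213, 0.4114]
eef_rot: [179.9, 0.2, -85.8]
contact_force: [0.3, 0.1, -0.4]
gripper_width: 0.0004
```

Request:
step_arm([
  {"tx":0,"ty":-30,"tz":0,"ax":0,"ay":0,"az":0,"claw":-1},
  {"tx":0,"ty":0,"tz":0,"ax":0,"ay":0,"az":0,"claw":-1},
  {"tx":0,"ty":0,"tz":0,"ax":0,"ay":0,"az":0,"claw":-1},
])

```text
time_s: 24.55
tcp_pos: [0.5246, -0.1505, 0.4112]
eef_rot: [179.9, 0.2, -85.7]
contact_force: [-0.2, -0.6, 0.3]
gripper_width: 0.0007
```

```bash
cat > bowl.py <<'E'
from plant import r, optics
from h import *
np.set_printoptions(precision=4,suppress=True)
s=r.get_state();print(s["time_s"],s["tcp_pos"],s["eef_rot"])
c=optics.capture("wrist");W=pts(c);A=W.reshape(-1,3);cv2.imwrite("pics/b.png",c["image"])
hs=cv2.cvtColor(c["image"],cv2.COLOR_BGR2HSV)
m=(hs[...,0]<22)&(hs[...,1]>150)&(hs[...,2]>70)&(W[...,1]<-.17)&(W[...,0]<.65)&(W[...,0]>.4)&(W[...,1]>-.36)
k,l,st,ce=cv2.connectedComponentsWithStats(m.astype(np.uint8))
y=np.array([-.077,.997]);x=np.array([.997,.077]);b=[.531,-.259]
for i in range(1,k):
    if st[i,4]>40:
        p=np.nanmedian(W[l==i],0);print(st[i,4],ce[i].round(),p,"steamer",(p[:2]-b)@x,(p[:2]-b)@y)
cy=np.array([-.077,.997])
for z0 in(.19,.22,.25,.28):
    q=(abs(W[...,2]-z0)<.012)&(W[...,1]>-.3)&(W[...,1]<-.1)&(abs(W[...,0]-.53)<.09)
    if q.sum()>9:print("lid z",z0,q.sum(),np.nanpercentile((W[q][:,:2]-b)@y,[3,50,97]))
E
python3 bowl.py
```

```text
24.55 [ 0.5246 -0.1505  0.4112] [179.8981   0.2495 -85.7287]
607 [339.  90.] [ 0.5027 -0.2748  0.0792] steamer -0.029451704534883483 -0.013524719347785203
201 [312. 124.] [ 0.5367 -0.2316  0.0799] steamer 0.007760766690469911 0.026881887798871597
410 [369. 120.] [ 0.4693 -0.2443  0.0831] steamer -0.060420414882572215 0.019430975194248818
189 [344. 141.] [ 0.496  -0.2181  0.0803] steamer -0.03177397014921377 0.04350727717573667
206 [368. 141.] [ 0.4681 -0.2198  0.08  ] steamer -0.05970694918700908 0.04389871499449288
284 [301. 318.] [ 0.53   -0.1818  0.4782] steamer 0.004957145992279397 0.07706892145721042
270 [334. 319.] [ 0.523  -0.1824  0.4781] steamer -0.0020456229049946543 0.07693840465614704
4666 [306. 372.] [ 0.5232 -0.1739  0.4854] steamer -0.0012427049769464533 0.08542063107813803
lid z 0.19 128 [0.0743 0.0756 0.0764]
lid z 0.22 185 [0.0691 0.0713 0.0725]
lid z 0.25 358 [0.0653 0.0673 0.0688]
lid z 0.28 3567 [0.0519 0.0572 0.0636]
```

View pics/b.png

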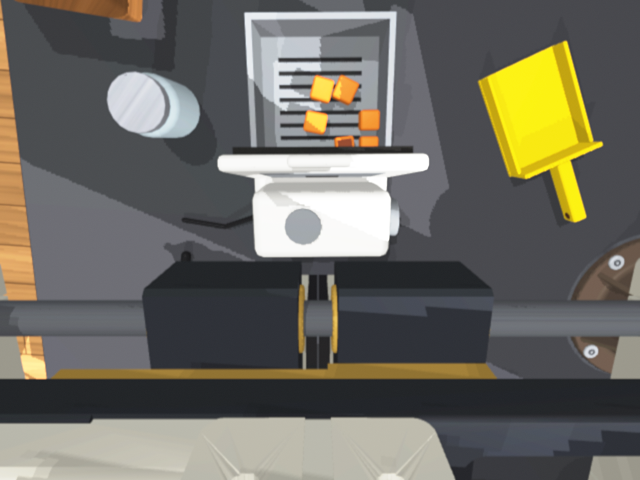

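All six chunks are in the bowl, at pixels (322,88), (346,90), (316,122), (369,120), (344,141) and (368,141). The lid leans about 8° inward. Go down behind the lid and push.

Request:
step_arm([
  {"tx":0,"ty":0,"tz":-30,"ax":0,"ay":0,"az":0,"claw":-1},
  {"tx":0,"ty":0,"tz":-40,"ax":0,"ay":0,"az":0,"claw":-1},
  {"tx":0,"ty":0,"tz":-40,"ax":0,"ay":0,"az":0,"claw":-1},
  {"tx":0,"ty":0,"tz":-36,"ax":0,"ay":0,"az":0,"claw":-1},
  {"tx":0,"ty":0,"tz":0,"ax":0,"ay":0,"az":0,"claw":-1},
  {"tx":0.8,"ty":-10,"tz":0,"ax":0,"ay":0,"az":0,"claw":-1},
  {"tx":0.8,"ty":-10,"tz":0,"ax":0,"ay":0,"az":0,"claw":-1},
  {"tx":0.6,"ty":-8,"tz":0,"ax":0,"ay":0,"az":0,"claw":-1},
])

```text
time_s: 25.4
tcp_pos: [0.5285, -0.1789, 0.2685]
eef_rot: [-179.8, 0.2, -85.6]
contact_force: [-0.3, -0.1, 1.1]
gripper_width: 0.0006
```

Request:
step_arm([
  {"tx":0.8,"ty":-10,"tz":0,"ax":0,"ay":0,"az":0,"claw":-1},
  {"tx":0.8,"ty":-10,"tz":0,"ax":0,"ay":0,"az":0,"claw":-1},
  {"tx":0.8,"ty":-10,"tz":0,"ax":0,"ay":0,"az":0,"claw":-1},
  {"tx":0.8,"ty":-10,"tz":-1,"ax":0,"ay":0,"az":0,"claw":-1},
  {"tx":0.7,"ty":-9,"tz":-2,"ax":0,"ay":0,"az":0,"claw":-1},
  {"tx":0.7,"ty":-9,"tz":-5,"ax":0,"ay":0,"az":0,"claw":-1},
  {"tx":0.7,"ty":-9,"tz":-6,"ax":0,"ay":0,"az":0,"claw":-1},
  {"tx":0.7,"ty":-9,"tz":-7,"ax":0,"ay":0,"az":0,"claw":-1},
])

```text
time_s: 26.2
tcp_pos: [0.5336, -0.255, 0.2451]
eef_rot: [-179.9, 0.2, -85.6]
contact_force: [0.6, 0.4, 1.7]
gripper_width: 0.0006
```

Request:
step_arm([
  {"tx":0.6,"ty":-8,"tz":-8,"ax":0,"ay":0,"az":0,"claw":-1},
  {"tx":0.6,"ty":-8,"tz":-8,"ax":0,"ay":0,"az":0,"claw":-1},
  {"tx":0.6,"ty":-8,"tz":-8,"ax":0,"ay":0,"az":0,"claw":-1},
  {"tx":0.4,"ty":-6,"tz":-10,"ax":0,"ay":0,"az":0,"claw":-1},
  {"tx":0.4,"ty":-5,"tz":-10,"ax":0,"ay":0,"az":0,"claw":-1},
  {"tx":0.4,"ty":-5,"tz":-10,"ax":0,"ay":0,"az":0,"claw":-1},
  {"tx":0.2,"ty":-3,"tz":-10,"ax":0,"ay":0,"az":0,"claw":-1},
  {"tx":0.2,"ty":-3,"tz":-10,"ax":0,"ay":0,"az":0,"claw":-1},
])

```text
time_s: 27.0
tcp_pos: [0.5367, -0.3002, 0.1705]
eef_rot: [-180.0, 0.2, -85.6]
contact_force: [0.9, 0.1, 1.0]
gripper_width: 0.0008
```

Request:
step_arm([
  {"tx":0,"ty":-1,"tz":-5,"ax":0,"ay":0,"az":0,"claw":-1},
  {"tx":0,"ty":0,"tz":-4,"ax":0,"ay":0,"az":0,"claw":-1},
  {"tx":0,"ty":0,"tz":-3,"ax":0,"ay":0,"az":0,"claw":-1},
  {"tx":0,"ty":0,"tz":-2,"ax":0,"ay":0,"az":0,"claw":-1},
  {"tx":0,"ty":0,"tz":0,"ax":0,"ay":0,"az":0,"claw":-1},
])

```text
time_s: 27.5
tcp_pos: [0.5368, -0.3008, 0.1574]
eef_rot: [-180.0, 0.2, -85.6]
contact_force: [-1.0, -0.2, 0.1]
gripper_width: 0.0003
```

Request:
step_arm([
  {"tx":0,"ty":0,"tz":-2,"ax":0,"ay":0,"az":0,"claw":-1},
  {"tx":0,"ty":0,"tz":0,"ax":0,"ay":0,"az":0,"claw":-1},
])

```text
time_s: 27.7
tcp_pos: [0.537, -0.301, 0.1568]
eef_rot: [-179.9, 0.2, -85.6]
contact_force: [-2.4, 2.1, 7.7]
gripper_width: 0.0006
```

Request:
step_arm([
  {"tx":0,"ty":0,"tz":-1.5,"ax":0,"ay":0,"az":0,"claw":-1},
  {"tx":0,"ty":0,"tz":0,"ax":0,"ay":0,"az":0,"claw":-1},
])

```text
time_s: 27.9
tcp_pos: [0.537, -0.301, 0.1566]
eef_rot: [-179.9, 0.2, -85.6]
contact_force: [-5.2, 4.4, 17.1]
gripper_width: 0.0004
```

Request:
step_arm([
  {"tx":0,"ty":0,"tz":10,"ax":0,"ay":0,"az":0,"claw":-1},
  {"tx":0,"ty":0,"tz":30,"ax":0,"ay":0,"az":0,"claw":-1},
  {"tx":0,"ty":20,"tz":40,"ax":0,"ay":0,"az":0,"claw":-1},
  {"tx":0,"ty":30,"tz":40,"ax":0,"ay":0,"az":0,"claw":-1},
  {"tx":0,"ty":35,"tz":30,"ax":0,"ay":0,"az":0,"claw":-1},
  {"tx":0,"ty":40,"tz":20,"ax":0,"ay":0,"az":0,"claw":-1},
  {"tx":0,"ty":40,"tz":0,"ax":0,"ay":0,"az":0,"claw":-1},
  {"tx":0,"ty":0,"tz":0,"ax":0,"ay":0,"az":0,"claw":-1},
])

```text
time_s: 28.7
tcp_pos: [0.5371, -0.1324, 0.3255]
eef_rot: [-179.8, 0.3, -85.4]
contact_force: [0.2, -0.4, 0.0]
gripper_width: 0.0003
```

Run:
```python
from plant import r, optics
from h import *
np.set_printoptions(precision=4,suppress=True)
s=r.get_state();print(s["time_s"],s["tcp_pos"],s["contact_force"])
y=np.array([-.077,.997]);x=np.array([.997,.077]);b=[.531,-.259]
for n in("scene","side","wrist"):
    c=optics.capture(n);A=pts(c).reshape(-1,3);sx=(A[:,:2]-b)@x;sy=(A[:,:2]-b)@y
    m=(abs(sx)<.065)&(sy>-.065)&(sy<.065)&(A[:,2]<.18)&(A[:,2]>.1)
    if m.sum()>50:
        k=np.linalg.lstsq(np.c_[sx[m],sy[m],np.ones(m.sum())],A[m,2],rcond=None)[0];print(n,m.sum(),"lid slope rad",k)
    cv2.imwrite(f"pics/end_{n}.png",c["image"])
    if n!="wrist":
        B=pts(pickle.load(open(n+"0.pkl","rb"))).reshape(-1,3)
        for o,(p,h) in dict(bottle=((.567,.035),.12),pot=((.44,.015),.05),jar=((.72,-.245),.1),tumbler=((.7,.285),.08)).items():
            f=lambda Q:np.nanmean(Q[(np.hypot(Q[:,0]-p[0],Q[:,1]-p[1])<.07)&(Q[:,2]>h)&(Q[:,2]<.19)],0)
            print(n,o,f(B),f(A))
a=np.array([.688,-.725])
c=optics.capture("side");A=pts(c).reshape(-1,3);S=A[:,:2]@a;N=A[:,:2]@[.725,.688]
m=(S>.18)&(S<.29)&(abs(N-.547)<.035)&(A[:,2]<.02);k=np.linalg.lstsq(np.c_[A[m,:2],np.ones(m.sum())],A[m,2],rcond=None)[0];print("tray",m.sum(),np.degrees(k[:2]),np.median(A[m,2]))
```

```text
28.7 [ 0.5371 -0.1324  0.3255] [ 0.2054 -0.4065  0.0031]
scene 2388 lid slope rad [-0.0011  0.0003  0.1368]
scene bottle [0.5707 0.0326 0.1439] [0.5709 0.0328 0.1441]
scene pot [0.4472 0.0252 0.0589] [0.4474 0.0252 0.059 ]
scene jar [ 0.7302 -0.2361  0.113 ] [ 0.7301 -0.2359  0.113 ]
scene tumbler [0.7238 0.3032 0.1198] [0.7236 0.3031 0.1196]
side 1538 lid slope rad [ 0.0003 -0.005   0.1373]
side bottle [0.562  0.0371 0.1436] [0.562  0.0372 0.1436]
side pot [0.4455 0.0262 0.059 ] [0.4455 0.0261 0.059 ]
side jar [ 0.736  -0.2242  0.1108] [ 0.7269 -0.2343  0.1129]
side tumbler [0.7229 0.3054 0.1229] [0.7228 0.3055 0.1227]
wrist 24537 lid slope rad [-0.0025 -0.0046  0.1384]
tray 1087 [-0.0096  0.3027] 0.004875609108621544
```

The lid is flat, the tray is flat, and the bystanders haven't moved. I'm handing in.

```bash
python3 -c "
from plant import r
print(r.close_job())"
```

```text
the job is handed in; nothing more can be done
None
```

The job is done and handed in at about 29 s of the 72 s allowed; handing in reports no verdict.

I picked up the wooden tray by its handle and tipped it over the bowl to about 48°. I then put the empty tray back on the counter where it had been and pushed the lid shut, pressing with about 17 N.

**Last checks:**
- **Chunks:** all six were seen in the bowl from above before the lid was closed. Their positions come from partly hidden views, and one lies near a corner of the bowl, by my estimate about 77 mm from its axis against the 85 mm limit.
- **Lid:** its slope measures at most 0.005 rad in all three views, against the 0.06 rad limit.
- **Tray:** it is released and lies within about 0.3° of flat, with its floor about 5 mm above the counter.
- **Bystanders:** bottle, pot, jar and tumbler have not moved measurably. The jar's side-view average changed by about 13 mm, probably because the arm hid part of it in the first picture; the scene view shows it unmoved. I did not measure the bibs and peeler at the end, but the arm never went near counter height beside them.
- **Robot:** it is clear of everything, with the contact force near zero.

**What went differently from plan:**
- The first move call was refused because every field has to be given in each row, and nothing moved.
- The arm reached its wrist limit near the end of the tip, so the tray stopped short of the planned 50°, with its lip about 25 mm higher and 20 mm to one side. The chunks had slid off by then.

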